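Stop and reset the vacuum pump, then crack the desiccator lid and hold it ajar

TASK

The drying run is over and the desiccator is already vented: stop the vacuum pump by pressing its red mushroom button down until it catches, then turn the button clockwise until it comes free and pops back out, so that the pump is left reset. Then take the clear desiccator's lid by its handle, pull it free of its sticky gasket without letting it swing wide open, and finish while still holding it steady, about 3 cm open at the front edge, so that air creeps in over the dry samples. Do not shift or knock over the other things on the bench.

Things in the scene. Friction and masses are not known exactly. Their poses are not given: they have to be found in the camera images.
- chamber: vacuum desiccator, fixed, already vented: clear acrylic box 230 x 230 mm on a white 240 x 240 mm base, rim with blue gasket 150 mm above the bench. Origin under its centre. Its x axis points from the front (handle side, towards the robot) to the back (hinge side), y along the hinge; it stands left or right of the pump, turned up to 0.3 rad
- lid (a joint): opening angle of the lid, rad: 0 shut, grows as the front edge rises (0.127 = 30 mm gap there). Clear plate 236 x 236 x 10 mm, 0.6 to 0.95 kg, hinged at the back, falls shut when let go. The gasket sticks: lifting at the handle takes 13 to 20 N at first, most at 0.01 to 0.02 rad, fading out by 0.045 rad; then only the weight is felt, 4 to 6 N. Once free it does not stick again
- lid_handle (a point): middle of the black round handle bar on the lid: 13 mm diameter, 133 mm long, parallel to the hinge, 200 mm above the bench when shut; 33 mm clear below it, above the lid's top face; 36 mm behind the lid's front edge, 200 mm before the hinge line. Two posts carry it, 60 mm either side of the middle
- lid_hinge (a point): middle of the lid's hinge line, 118 mm behind the chamber's centre, 150 mm above the bench; the line runs along the chamber's y axis. With the lid at angle a the bar is 0.2*cos(a)-0.05*sin(a) m before it (towards the front, level) and 0.2*sin(a)+0.05*cos(a) m above it
- pump: white diaphragm vacuum pump, fixed, 236 (x) x 150 (y) mm, flat top 115 mm above the bench; its rear half carries two black pump heads up to 183 mm high that begin 95 mm behind the stop's axis. Origin under its centre, x axis from its front (towards the robot) to its back; turned up to 0.3 rad
- stop (a joint): how far the red mushroom button on the pump is pressed in, m: 0 out, end of travel 0.009. It starts to move at 2.4 N, snaps past a catch at about 5 N (2 to 3 mm in) and is right in at 6 N. Pressed past 0.0075 and let go, it stays caught at 0.0065 to 0.007. Turned clear of the catch, it springs out to 0
- stop_turn (a joint): turn of the red button, rad: 0 at rest, grows clockwise seen from above, end stop at 0.8; it does not turn the other way. A light spring (up to 0.06 N m) turns it back to 0 when let go. When caught down it comes clear of the catch at 0.5 to 0.6 rad and pops out as soon as nothing holds it down
- stop_top (a point): centre of the top of the red mushroom button, 40 mm diameter, on the pump's flat top, 62 mm in front of the pump's centre: 148 mm above the bench when out, 141 mm when caught. It moves straight down. Its straight 40 mm wide rim lies 5 to 17 mm below this point, its underside 20 mm below, with 14 mm free height under that when out, 7 mm when caught. A flat yellow ring, 64 mm, lies round it
- tube_rack: bystander: orange microtube rack with capped tubes, 55 (x) x 115 (y) x 43 mm high, stands in front of the pump; origin under its centre
- dishes: bystander: stack of three lidded Petri dishes, 90 mm diameter, 45 mm high, stands in front of the desiccator; origin under its centre
- beaker: bystander: small empty glass beaker, 52 mm diameter, 70 mm high, stands in front of the desiccator; origin under its centre
- reagent: bystander: glass reagent bottle with blue cap, 76 mm diameter, 165 mm high, on the left of the bench; origin under its centre
- tip_box: bystander: blue pipette tip box, 87 x 124 x 70 mm high, on the right of the bench; origin under its centre
- gel_tray: bystander: blue clear gel casting tray with a white comb across it, 105 x 100 x 30 mm high, left front of the bench; origin under its centre
- timer: bystander: white lab timer lying flat, 66 x 66 x 20 mm, right front of the bench; origin under its centre

How it is judged:
By the outcome, as a careful person would: the job done as asked, in the order asked, and still so for the second after the job is handed in, while the arm keeps its last pose, push and grip.
It also fails if it takes over 56 s, if anything falls off the work surface, if the arm or the gripper's body presses on something with over 40 N, if the wrist force passes 120 N, or if a joint passes its speed limit or range.

ROBOT

A 6-joint arm with a two-finger parallel gripper is mounted at the origin on the work surface. World frame = base frame: x ahead of the robot, y to its left, z up, the work surface at z = 0. Lengths are in m, angles in degrees, forces in N, time in s.
With the tool pointing down it reaches from about 0.375 to 0.9 m from the base axis. Payload 3.1 kg.
Tool frame: the origin (TCP) lies midway between the tips of the shut fingers; the grasp point (between the pads) lies 19 mm behind it; z points along the fingers, y is the line along which they close (so a half turn about z gives the same grasp; the last joint's range is limited). The gripper opens to 87 mm and grips with 3 to 60 N. Pads are 19 mm wide; open, the fingers measure 117 mm over their backs; the gripper's body (75 mm by 190 mm) begins 51 mm behind the grasp point.
Start: joints at [-77.664, 30.224, 82.088, -0, 67.689, -10.227], TCP at [0.24, -0.577, 0.223] pointing down, gripper open.
Joint ranges: [-176.69, 176.69], [-43.24, 126.21], [12.49, 139.97], [-82, 262], [0, 151.66], [-163.58, 163.58]. Speed limits (degrees/s): [159.86, 159.86, 180, 180, 180, 180].

INTERFACE

Orientations are given as a 3x3 rotation matrix whose columns are the frame's x, y, z axes.
In Python, from rig import read_state, optics, bot gives the robot as it stands. The module is installed in compiled form; this text tells all that it offers.
- The arm moves only by the tool send_rows, never from a script. Its argument "commands" is a list of rows, each a list of 7 numbers: the turn, a rotation vector about the tool's x, y, z in units of 5 degrees (1.0 is 5 degrees), then the shift along the tool's x, y, z in units of 30 mm (1.0 is 30 mm), then the opening, from 0 (shut) to 1 (fully open). In form: [[rx, ry, rz, tx, ty, tz, gripper], ...]. A call has 1 to 20 rows; each row is the pose to reach, as a shift and turn from the pose commanded when the call began, along the tool's axes at that moment; what a row does not reach only later rows make up. A row lasts 1/12 s, in which the tool goes at most 41.7 mm and 7.16 degrees, less where a joint would pass 70% of its speed; a pose out of reach is approached as far as the arm can. A call with a gripper value outside its range is refused whole. The fingers move at their own pace and stop on an object; the grip force is fixed at half the most. Time passes only in rows, so rows that repeat a pose let the fingers close. It gives the time, the measured TCP pose, the force, the opening and the grip force at its end, in the units of the state.
- read_state(): the state, without advancing time (a new reading comes with each control period).
- optics.capture(name): name is "scene" or "side" or "wrist"; returns a dict with "image" (420x560x3 uint8, blue, green, red), "intrinsics" (3x3 intrinsics, pixels), "extrinsics" (4x4, takes a point from world to camera coordinates); the wrist camera has in their place "T_tool_cam" (4x4, takes a point from camera to tool coordinates, whose origin is the TCP and whose axes are the flange's). Camera axes: x right, y down, z forward; pixel columns grow to the right and rows downward; lengths in m; the calibration is good to about 2 mm. A picture is of the moment at which its call begins: read the wrist's pose just before it. There is no depth.
- bot.hand_in(): hands the job in; it is judged then, once.
The state is a dict: "time_s": time; "joint_positions": joint angles; "qvel": joint speeds; "tau": joint torques, N m; "position": TCP position; "tcp_rot": TCP orientation; "force": force on the tool from outside, world axes, zero at the start; "moment": the same for the moment, N m; "opening": opening from 0.0 (shut) to 1.0 (fully open); "grasp_force": force on a finger pad.
Only numpy, scipy, OpenCV 4.12 (cv2) and the standard library are available. Lean on these libraries where they do the work, as an engineer would, in place of code of your own. Each camera call takes 0.05 s, during which the arm holds its last target. There are 200 camera calls.

## Working session

There is one attempt and no reset: what is moved stays moved. The work goes in short steps, Python scripts to look and compute and a tool call to move; the robot and the scene stay as the last step left them, time stands still between calls to the robot, and variables do not carry over. Pictures are saved under pics/ and viewed, at most 10 in all, crops included, and the job is handed in when it is done.

Besides the shell and the picture viewer there is one more tool, called in YAML: its name, and indented under it one key for each argument. send_rows: Moves the arm, as the interface text tells. Its arguments: {"type":"object","properties":{"commands":{"type":"array","items":{"type":"array","items":{"type":"number"}}}},"required":["commands"]}

```bash
mkdir -p pics
python3 - <<'E'
from rig import read_state, optics
import cv2,numpy as np,pickle
s=read_state(); print(s)
d={}
for n in("scene","side","wrist"):
    c=optics.capture(n); d[n]=c; cv2.imwrite(f"pics/{n}0.png",c["image"])
    print(n,{k:np.round(v,3).tolist() for k,v in c.items() if k!="image"})
pickle.dump(d,open("c0.pkl","wb"))
E
```

```text
{'time_s': 0.0, 'joint_positions': array([-7.76647840e+01,  3.02795690e+01,  8.21565291e+01,  2.93133060e-04,
        6.76886472e+01, -1.02256846e+01]), 'qvel': array([-0.09814676, -0.01755687, -0.08001515,  0.13823667, -0.03118102,
        0.09872011]), 'tau': array([-1.11835134e-04, -4.40037596e+01, -1.76594746e+01,  6.33885898e-02,
        5.82536019e-02, -1.80034876e-04]), 'position': array([ 0.23967666, -0.57642487,  0.22156438]), 'tcp_rot': array([[ 9.23473087e-01,  3.83662931e-01, -4.60496282e-04],
       [ 3.83663008e-01, -9.23470719e-01,  2.12796299e-03],
       [ 3.91165685e-04, -2.14179194e-03, -9.99997630e-01]]), 'force': array([ 0.24363537,  0.79333155, -0.5051688 ]), 'moment': array([-0.00044415,  0.04662133,  0.0372617 ]), 'grasp_force': 0.0, 'opening': 0.9994128066277015}
scene {'intrinsics': [[393.1, 0.0, 277.095], [0.0, 393.1, 207.361], [0.0, 0.0, 1.0]], 'extrinsics': [[0.49, 0.872, -0.013, -0.25], [0.744, -0.425, -0.516, -0.309], [-0.455, 0.243, -0.857, 1.806], [0.0, 0.0, 0.0, 1.0]]}
side {'intrinsics': [[399.311, 0.0, 281.532], [0.0, 399.311, 214.309], [0.0, 0.0, 1.0]], 'extrinsics': [[-0.737, -0.676, 0.001, 0.377], [-0.35, 0.379, -0.857, 0.318], [0.579, -0.632, -0.516, 1.135], [0.0, 0.0, 0.0, 1.0]]}
wrist {'intrinsics': [[332.47, 0.0, 287.608], [0.0, 332.47, 212.507], [0.0, 0.0, 1.0]], 'T_tool_cam': [[0.001, -0.968, -0.25, 0.068], [1.0, 0.001, -0.0, 0.0], [0.0, -0.25, 0.968, -0.162], [0.0, 0.0, 0.0, 1.0]]}
```

View pics/scene0.png

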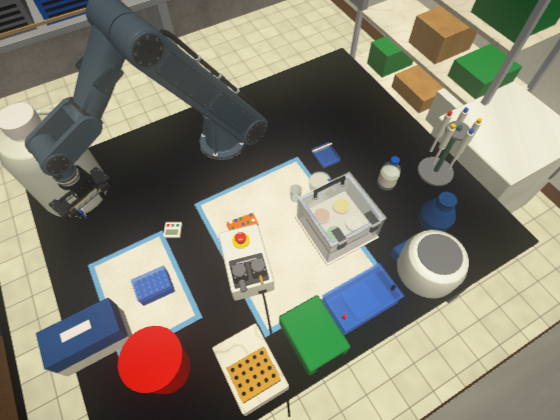

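View pics/side0.png

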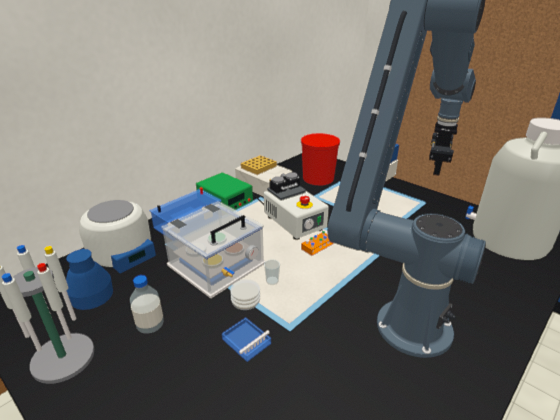

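Scene view: the red button is at about (240,239), the handle bar runs from (315,195) to (344,180). Side view: the button is at (305,201), the bar runs from (212,237) to (243,219). The chamber stands left of the pump.

```bash
cat > h.py <<'E'
import numpy as np,cv2
def ray(c,px,st=None):
    d=np.linalg.inv(c["intrinsics"])@[px[0],px[1],1]
    if "extrinsics" in c:
        E=c["extrinsics"];R=E[:3,:3].T;return -R@E[:3,3],R@d
    T=c["T_tool_cam"];W=np.eye(4);W[:3,:3]=st["tcp_rot"];W[:3,3]=st["position"];M=W@T
    return M[:3,3],M[:3,:3]@d
def plane(c,px,z,st=None):
    o,d=ray(c,px,st);return o+d*(z-o[2])/d[2]
def tri(r1,r2):
    A=np.array([r1[1],-r2[1]]).T;t=np.linalg.lstsq(A,r2[0]-r1[0],rcond=None)[0]
    a=r1[0]+t[0]*r1[1];b=r2[0]+t[1]*r2[1];return (a+b)/2,np.linalg.norm(a-b)
def red(im):
    h=cv2.cvtColor(im,cv2.COLOR_BGR2HSV)
    return cv2.inRange(h,(0,170,90),(6,255,255))|cv2.inRange(h,(174,170,90),(180,255,255))
E
python3 - <<'E'
import pickle,cv2,numpy as np
from h import *
d=pickle.load(open("c0.pkl","rb"))
R=[]
for n,(x,y) in dict(scene=(240,239),side=(305,201)).items():
    m=red(d[n]["image"]);k,l,s,c=cv2.connectedComponentsWithStats(m)
    i=min(range(1,k),key=lambda i:np.hypot(*(c[i]-[x,y]))+ (s[i][4]<20)*100);print(n,c[i],s[i])
    R.append(ray(d[n],c[i])); print(plane(d[n],c[i],.140))
print(tri(*R))
b=[(d["scene"],(315,195),(344,180)),(d["side"],(212,237),(243,219))]
for c,p,q in b: print(plane(c,p,.2),plane(c,q,.2))
s=cv2.resize(d["scene"]["image"][160:270,280:390],None,fx=5,fy=5)
t=cv2.resize(d["side"]["image"][190:300,160:270],None,fx=5,fy=5)
cv2.imwrite("pics/crop0.png",cv2.resize(np.hstack([s,t]),(800,400)))
E
```

```text
scene [239.62903226 237.06451613] [235 233  10   9  62]
[ 0.55417886 -0.17444523  0.14      ]
side [304.14814815 199.59259259] [300 196   9   8  54]
[ 0.54641066 -0.16219698  0.14      ]
(array([ 0.55253502, -0.17244128,  0.13400089]), np.float64(0.0034227748383488395))
[0.56727532 0.126912   0.2       ] [0.56462099 0.25374585 0.2       ]
[0.53138393 0.27812455 0.2       ] [0.53853139 0.14893745 0.2       ]
```

View pics/crop0.png

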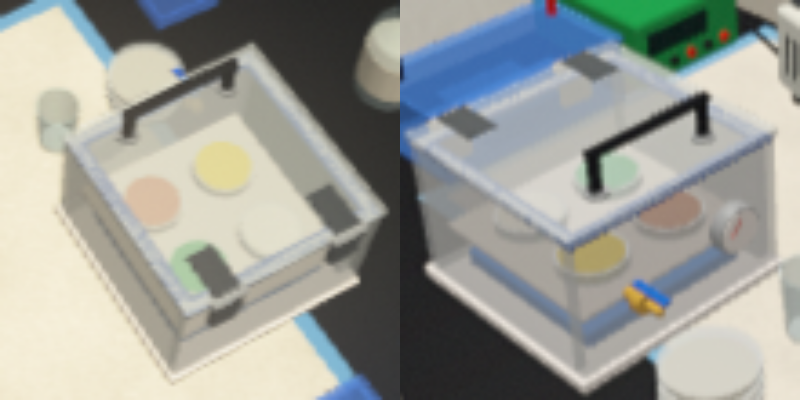

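```bash
cat >> h.py <<'E'
def cmd(st,pos,yaw,cz=None):
    from scipy.spatial.transform import Rotation as Ro
    R0=st["tcp_rot"];y=np.radians(yaw);c,s=np.cos(y),np.sin(y)
    R1=np.array([[c,s,0],[s,-c,0],[0,0,-1.]])
    return np.round(np.r_[np.degrees(Ro.from_matrix(R0.T@R1).as_rotvec())/5,R0.T@(np.array(pos)-st["position"])/.03],2)
E
python3 - <<'E'
from h import *;from rig import read_state
import pickle
print(cmd(read_state(),(.55,-.17,.245),0))
d=pickle.load(open("c0.pkl","rb"))
a=[tri(ray(d["scene"],p),ray(d["side"],q)) for p,q in [((314.7,190.8),(244.7,217)),((345.5,177.9),(212.8,232.6))]]
print(a); v=a[1][0]-a[0][0]; print((a[1][0]+a[0][0])/2,np.linalg.norm(v),np.degrees(np.arctan2(v[1],v[0])))
E
```

```text
[-0.02  0.    4.51 14.75 -8.55 -0.75]
[(array([0.5485143 , 0.13534238, 0.19688925]), np.float64(0.004019427833035471)), (array([0.55522176, 0.26194248, 0.19662438]), np.float64(0.008902502077250579))]
[0.55186803 0.19864243 0.19675681] 0.1267779368512226 86.96722210062701
```

send_rows:
  commands:
    - [0,0,4.5,14.75,-8.55,-0.75,0]
    - [0,0,4.5,14.75,-8.55,-0.75,0]
    - [0,0,4.5,14.75,-8.55,-0.75,0]
    - [0,0,4.5,14.75,-8.55,-0.75,0]
    - [0,0,4.5,14.75,-8.55,-0.75,0]
    - [0,0,4.5,14.75,-8.55,-0.75,0]
    - [0,0,4.5,14.75,-8.55,-0.75,0]
    - [0,0,4.5,14.75,-8.55,-0.75,0]
    - [0,0,4.5,14.75,-8.55,-0.75,0]
    - [0,0,4.5,14.75,-8.55,-0.75,0]
    - [0,0,4.5,14.75,-8.55,-0.75,0]
    - [0,0,4.5,14.75,-8.55,-0.75,0]
    - [0,0,4.5,14.75,-8.55,-0.75,0]
    - [0,0,4.5,14.75,-8.55,-0.75,0]
    - [0,0,4.5,14.75,-8.55,-0.75,0]
    - [0,0,4.5,14.75,-8.55,-0.75,0]

```text
time_s: 1.48
position: [0.5492, -0.1713, 0.2447]
tcp_rot: [[1.0, 0.0, -0.001], [0.0, -1.0, -0.0], [-0.001, 0.0, -1.0]]
force: [-1.3, -0.4, -0.1]
opening: 0.011
grasp_force: 0.0
```

Run:
```python
from h import *;from rig import read_state,optics
st=read_state();c=optics.capture("wrist");im=c["image"];cv2.imwrite("pics/w1.png",im)
print(st["time_s"],st["position"],st["tcp_rot"][:,0],st["force"],st["joint_positions"])
m=red(im);k,l,s,ce=cv2.connectedComponentsWithStats(m);i=1+s[1:,4].argmax();print(s[i],ce[i])
for z in(.148,.137):print(plane(c,ce[i],z,st))
```

```text
1.4833 [ 0.54920247 -0.17129673  0.24468173] [ 9.99999061e-01  4.57412586e-04 -1.29151671e-03] [-1.25310123 -0.41440721 -0.10339354] [-2.84231348e+01  2.49584615e+01  8.78724797e+01 -4.86154362e-02
  6.72289408e+01  6.15694904e+01]
[ 267  186   46   44 1362] [289.12848752 207.63215859]
[ 0.55414061 -0.17310805  0.148     ]
[ 0.55145184 -0.17316151  0.137     ]
```

View pics/w1.png

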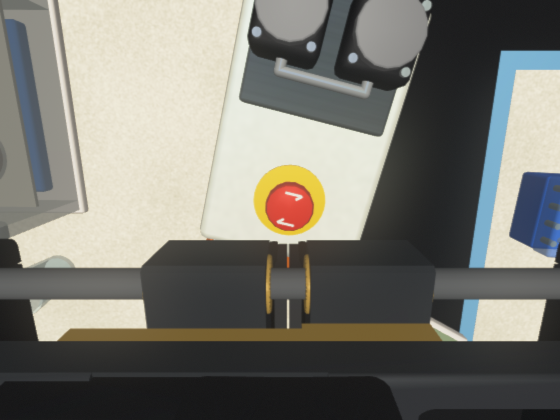

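The wrist view shows the button at (289,207) inside its yellow ring, and the pump turned by about -14°. All the fixes agree on (0.553, -0.173). Next I press with shut fingers.

send_rows:
  commands:
    - [0,0,0,0.11,0.06,1.3,0]
    - [0,0,0,0.11,0.06,2.5,0]
    - [0,0,0,0.11,0.06,2.9,0]
    - [0,0,0,0.11,0.06,3.1,0]
    - [0,0,0,0.11,0.06,3.2,0]
    - [0,0,0,0.11,0.06,3.3,0]
    - [0,0,0,0.11,0.06,3.4,0]
    - [0,0,0,0.11,0.06,3.5,0]
    - [0,0,0,0.11,0.06,3.56,0]
    - [0,0,0,0.11,0.06,3.56,0]
    - [0,0,0,0.11,0.06,3.56,0]

```text
time_s: 2.45
position: [0.5541, -0.1734, 0.1399]
tcp_rot: [[1.0, 0.002, 0.002], [0.002, -1.0, -0.003], [0.002, 0.003, -1.0]]
force: [-3.3, -0.3, 6.6]
opening: 0.005
grasp_force: 3.4
```

send_rows:
  commands:
    - [0,0,0,0,0,0.06,0]
    - [0,0,0,0,0,0.12,0]
    - [0,0,0,0,0,0.15,0]
    - [0,0,0,0,0,0.15,0]
    - [0,0,0,0,0,0.15,0]

```text
time_s: 2.87
position: [0.5544, -0.1735, 0.1395]
tcp_rot: [[1.0, 0.002, 0.004], [0.002, -1.0, -0.004], [0.004, 0.004, -1.0]]
force: [-7.8, 1.0, 29.6]
opening: 0.012
grasp_force: 14.6
```

send_rows:
  commands:
    - [0,0,0,0,0,-0.5,0]
    - [0,0,0,0,0,-1.5,0]
    - [0,0,0,0,0,-2.5,1]
    - [0,0,0,0,0,-2.5,1]
    - [0,0,0,0,0,-2.5,1]
    - [0,0,0,0,0,-2.5,1]
    - [0,0,0,0,0,-2.5,1]

```text
time_s: 3.45
position: [0.5527, -0.1718, 0.2076]
tcp_rot: [[1.0, 0.001, -0.002], [0.001, -1.0, 0.001], [-0.002, -0.001, -1.0]]
force: [0.3, 0.8, -0.1]
opening: 0.295
grasp_force: 0.0
```

Run:
```python
from h import *;from rig import read_state,optics
st=read_state();c=optics.capture("wrist");im=c["image"];cv2.imwrite("pics/w2.png",im)
print(st["time_s"],st["position"],st["opening"],st["force"])
def fit(m):
    k,l,s,ce=cv2.connectedComponentsWithStats(m);i=1+s[1:,4].argmax()
    cn=max(cv2.findContours((l==i).astype(np.uint8),0,1)[0],key=cv2.contourArea);cn=cv2.convexHull(cn)
    print(s[i]);return cv2.fitEllipse(cn)
e=fit(red(im));print(e,[plane(c,e[0],z,st) for z in(.141,.134)])
h=cv2.cvtColor(im,cv2.COLOR_BGR2HSV);e=fit(cv2.inRange(h,(20,150,120),(32,255,255)));print(e,plane(c,e[0],.116,st))
```

```text
3.45 [ 0.5527493  -0.17178907  0.20764089] 0.2951445606857986 [ 0.3112861   0.8351069  -0.11415181]
[ 264  198   51   49 1741]
((288.689208984375, 222.09490966796875), (49.309452056884766, 51.33095932006836), 84.12479400634766) [array([ 0.55438208, -0.17307988,  0.141     ]), array([ 0.55234268, -0.17309736,  0.134     ])]
[ 249  175   80   79 2531]
((288.61126708984375, 214.05642700195312), (77.9905014038086, 79.75897979736328), 87.43283081054688) [ 0.5536882  -0.17306277  0.116     ]
```

View pics/w2.png

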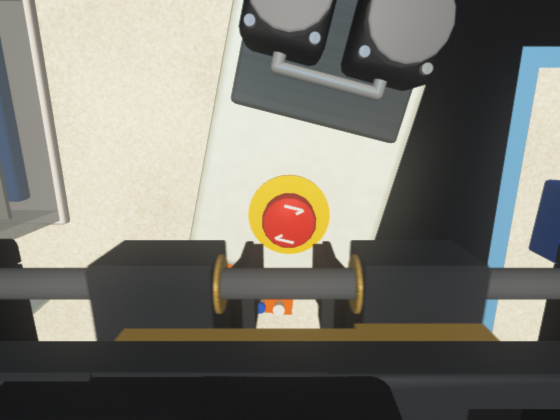

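The button looks caught: compared with the ring, its rim now sits about 8 mm lower than before. It is centred at (288.7,222), which gives (0.5535, -0.173). I open, descend, then grip.

send_rows:
  commands:
    - [0,0,0,0.03,0.04,0.8,0.8]
    - [0,0,0,0.03,0.04,1.0,0.8]
    - [0,0,0,0.03,0.04,1.0,0.8]
    - [0,0,0,0.03,0.04,1.0,0.8]
    - [0,0,0,0.03,0.04,1.0,0.8]
    - [0,0,0,0.03,0.04,1.0,0.8]
    - [0,0,0,0.03,0.04,1.0,0.8]
    - [0,0,0,0.03,0.04,2.0,0.8]
    - [0,0,0,0.03,0.04,2.6,0.8]
    - [0,0,0,0.03,0.04,2.85,0.8]
    - [0,0,0,0.03,0.04,2.92,0.8]
    - [0,0,0,0.03,0.04,2.92,0.8]

```text
time_s: 4.5
position: [0.5544, -0.1735, 0.1212]
tcp_rot: [[1.0, 0.001, -0.0], [0.001, -1.0, 0.0], [-0.0, -0.0, -1.0]]
force: [1.1, -0.1, -0.2]
opening: 0.802
grasp_force: 0.0
```

send_rows:
  commands:
    - [0,0,0,0,0,0.05,0.35]
    - [0,0,0,0,0,0.05,0.35]
    - [0,0,0,0,0,0.05,0.35]
    - [0,0,0,0,0,0.05,0.35]
    - [0,0,0,0,0,0.05,0.35]
    - [0,0,0,0,0,0.05,0.35]
    - [0,0,0,0,0,0.05,0.35]
    - [0,0,0,0,0,0.05,0.35]
    - [0,0,0,0,0,0.05,0.35]
    - [0,0,0,0,0,0.05,0.35]

```text
time_s: 5.33
position: [0.5544, -0.1727, 0.1198]
tcp_rot: [[1.0, 0.001, 0.0], [0.001, -1.0, 0.001], [0.0, -0.001, -1.0]]
force: [2.1, 5.9, 3.7]
opening: 0.445
grasp_force: 30.0
```

Gripped at 39 mm, which matches the button. Next I turn it clockwise.

send_rows:
  commands:
    - [0,0,0.8,0,0,0,0.3]
    - [0,0,1.6,0,0,0,0.3]
    - [0,0,2.4,0,0,0,0.3]
    - [0,0,3.2,0,0,0,0.3]
    - [0,0,4.0,0,0,0,0.3]
    - [0,0,4.8,0,0,0,0.3]
    - [0,0,5.6,0,0,0,0.3]
    - [0,0,6.4,0,0,0,0.3]
    - [0,0,7.2,0,0,0,0.3]
    - [0,0,7.8,0,0,0,0.3]
    - [0,0,8.2,0,0,0,0.3]
    - [0,0,8.4,0,0,0,0.3]
    - [0,0,8.4,0,0,0,0.3]

```text
time_s: 6.42
position: [0.5541, -0.1734, 0.1199]
tcp_rot: [[0.744, -0.668, -0.0], [-0.668, -0.744, 0.0], [-0.0, 0.0, -1.0]]
force: [-0.0, 3.4, 5.1]
opening: 0.446
grasp_force: 30.0
```

```bash
python3 -c "
from rig import read_state
s=read_state()
for k in('position','force','moment','opening','grasp_force','joint_positions'):print(k,s[k])"
```

```text
position [ 0.55412764 -0.17336343  0.11987047]
force [-3.39103442e-03  3.35247326e+00  5.10976650e+00]
moment [0.68361561 0.09381852 0.04286928]
opening 0.4457807102532851
grasp_force 30.00103549900814
joint_positions [-2.83910698e+01  3.46120145e+01  9.38070875e+01 -7.46692063e-03
  5.15943460e+01  1.03529899e+02]
```

Turned 42°, and the spring now pushes up with 5 N. I ease up with it, then release and rise.

send_rows:
  commands:
    - [0,0,0,0,0,-0.06,0.3]
    - [0,0,0,0,0,-0.12,0.3]
    - [0,0,0,0,0,-0.18,0.3]
    - [0,0,0,0,0,-0.22,0.3]
    - [0,0,0,0,0,-0.22,0.3]
    - [0,0,0,0,0,-0.22,0.8]
    - [0,0,0,0,0,-0.22,0.8]
    - [0,0,0,0,0,-0.22,0.8]
    - [0,0,0,0,0,-0.22,0.8]
    - [0,0,0,0,0,-0.22,0.8]
    - [0,0,0,0,0,-0.22,0.8]
    - [0,0,0,0,0,-0.22,0.8]
    - [0,0,0,0,0,-1.4,0.8]
    - [0,0,0,0,0,-2.8,0.8]
    - [0,0,0,0,0,-4.0,0.8]
    - [0,0,0,0,0,-4.2,0.8]
    - [0,0,0,0,0,-4.2,0.8]
    - [0,0,0,0,0,-4.2,0.8]

```text
time_s: 7.92
position: [0.5539, -0.1733, 0.2455]
tcp_rot: [[0.744, -0.668, -0.0], [-0.668, -0.744, -0.0], [-0.0, 0.0, -1.0]]
force: [-0.1, -0.0, -1.6]
opening: 0.798
grasp_force: 0.0
```

Run:
```python
from h import *;from rig import read_state,optics
st=read_state();c=optics.capture("wrist");im=c["image"];cv2.imwrite("pics/w3.png",im)
print(st["time_s"],st["position"],st["opening"],st["force"])
def fit(m):
    k,l,s,ce=cv2.connectedComponentsWithStats(m);i=1+s[1:,4].argmax()
    cn=max(cv2.findContours((l==i).astype(np.uint8),0,1)[0],key=cv2.contourArea);cn=cv2.convexHull(cn)
    return cv2.fitEllipse(cn)
h=cv2.cvtColor(im,cv2.COLOR_BGR2HSV);e=fit(red(im));f=fit(cv2.inRange(h,(20,150,120),(32,255,255)))
A=ray(c,e[0],st);B=plane(c,f[0],.116,st)
print(e,f,B,[(z,np.round(plane(c,e[0],z,st)-B,4)) for z in(.146,.139,.132)])
print(cmd(st,(.552,.199,.28),87))
for n in("scene","side"):
    k=optics.capture(n)["image"]
    cv2.imwrite(f"pics/{n}1.png",k)
```

```text
7.9167 [ 0.55386601 -0.17327095  0.24550858] 0.7982269660404012 [-0.10859334 -0.04685234 -1.57902145]
((287.222412109375, 213.76414489746094), (43.38447570800781, 44.78446578979492), 91.9673080444336) ((287.4012145996094, 205.421142578125), (68.16851806640625, 69.54304504394531), 89.790283203125) [ 0.55319679 -0.17333045  0.116     ] [(0.146, array([0.0002, 0.    , 0.03  ])), (0.139, array([-0.0012,  0.0012,  0.023 ])), (0.132, array([-0.0025,  0.0025,  0.016 ]))]
[ -0.     0.   -25.79  -8.34  -9.19  -1.15]
```

View pics/w3.png

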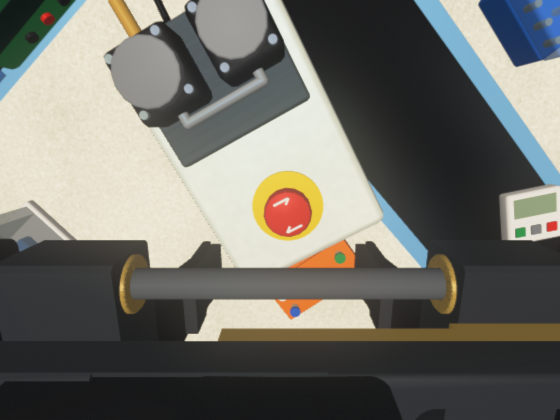

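The rim is back at about 0.145 m, so the button has popped out and is reset. It shows at (287,214) in the wrist view, concentric with the ring. Next, the handle.

send_rows:
  commands:
    - [0,0,-25.8,-8.35,-9.2,-1.15,0.6]
    - [0,0,-25.8,-8.35,-9.2,-1.15,0.6]
    - [0,0,-25.8,-8.35,-9.2,-1.15,0.6]
    - [0,0,-25.8,-8.35,-9.2,-1.15,0.6]
    - [0,0,-25.8,-8.35,-9.2,-1.15,0.6]
    - [0,0,-25.8,-8.35,-9.2,-1.15,0.6]
    - [0,0,-25.8,-8.35,-9.2,-1.15,0.6]
    - [0,0,-25.8,-8.35,-9.2,-1.15,0.6]
    - [0,0,-25.8,-8.35,-9.2,-1.15,0.6]
    - [0,0,-25.8,-8.35,-9.2,-1.15,0.6]
    - [0,0,-25.8,-8.35,-9.2,-1.15,0.6]
    - [0,0,-25.8,-8.35,-9.2,-1.15,0.6]
    - [0,0,-25.8,-8.35,-9.2,-1.15,0.6]
    - [0,0,-25.8,-8.35,-9.2,-1.15,0.6]
    - [0,0,-25.8,-8.35,-9.2,-1.15,0.6]
    - [0,0,-25.8,-8.35,-9.2,-1.15,0.6]
    - [0,0,-25.8,-8.35,-9.2,-1.15,0.6]
    - [0,0,-25.8,-8.35,-9.2,-1.15,0.6]
    - [0,0,-25.8,-8.35,-9.2,-1.15,0.6]
    - [0,0,-25.8,-8.35,-9.2,-1.15,0.6]

```text
time_s: 9.73
position: [0.5517, 0.1991, 0.2785]
tcp_rot: [[0.054, 0.999, -0.003], [0.999, -0.054, -0.001], [-0.001, -0.003, -1.0]]
force: [0.3, 0.1, -0.3]
opening: 0.602
grasp_force: 0.0
```

Run:
```python
from h import *;from rig import read_state,optics
import pickle
st=read_state();c=optics.capture("wrist");im=c["image"];cv2.imwrite("pics/w4.png",im)
pickle.dump((st,c),open("c4.pkl","wb"))
print(st["time_s"],st["position"],st["tcp_rot"][:,0],st["opening"],st["joint_positions"])
```

```text
9.7333 [0.55171984 0.19912213 0.27853251] [ 5.43773054e-02  9.98520236e-01 -6.69084656e-04] 0.6019835815215041 [ 8.93742387e+00  2.39168360e+01  8.37712828e+01 -1.62978485e-03
  7.24881651e+01  1.20551025e+01]
```

View pics/w4.png

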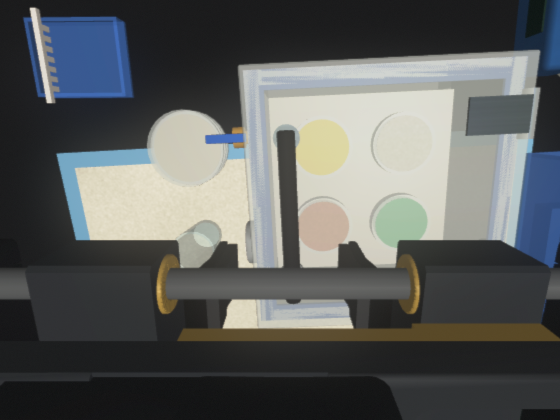

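The bar runs from (287,131) down to (293,303), with the lower part behind the finger rod at rows 268–298.

Run:
```python
from h import *;import pickle
st,c=pickle.load(open("c4.pkl","rb"));g=cv2.cvtColor(c["image"],cv2.COLOR_BGR2GRAY)
P=[]
for r in range(145,262,3):
    w=np.flatnonzero(g[r,270:318]<50)+270
    if len(w)>8: P.append(((w[0]+w[-1])/2,r,len(w)))
P=np.array(P);print(P[::8])
k=np.polyfit(P[:,1],P[:,0],1)
col=g[:,287].astype(int);print(col[122:140]);print(g[296:310,292])
for t,b in((129.5,304),):
    A=plane(c,(np.polyval(k,t),t),.2,st);B=plane(c,(np.polyval(k,b),b),.2,st);v=A-B
    yaw=np.degrees(np.arctan2(v[1],v[0]));M=(A+B)/2
    print(A,B,M,np.linalg.norm(v),yaw)
print(cmd(st,(*M[:2],.181),yaw))
```

```text
[]Traceback (most recent call last):
  File "<stdin>", line 8, in <module>
IndexError: too many indices for array: array is 1-dimensional, but 2 were indexed
```

Run:
```python
from h import *;import pickle
st,c=pickle.load(open("c4.pkl","rb"));g=cv2.cvtColor(c["image"],cv2.COLOR_BGR2GRAY)
print(g[200,268:312],g[118:140,287],g[296:312,292])
T=60 if g[200,289]<60 else int(g[200,289])+25
P=[]
for r in range(150,235,3):
    w=np.flatnonzero(g[r,270:318]<T)+270
    if len(w)>8: P.append(((w[0]+w[-1])/2,r,len(w)))
P=np.array(P);print(T,P[::6])
k=np.polyfit(P[:,1],P[:,0],1)
t,b=129.5,304
A=plane(c,(np.polyval(k,t),t),.2,st);B=plane(c,(np.polyval(k,b),b),.2,st);v=A-B
yaw=np.degrees(np.arctan2(v[1],v[0]));M=(A+B)/2
print(A,B,M,np.linalg.norm(v),yaw)
print(cmd(st,(*M[:2],.181),yaw))
```

```text
[170 170 172 177 178 181 198 206 208 208 208 201 114  68  64  65  65  65
  66  67  67  67  66  66  66  65  65  65  74 129 198 210 211 210 210 211
 210 209 206 193 178 173 174 182] [214 214 215 214 214 212 187 175 171 168 167 160  86  67  68  68  69  68
  69  68  68  69] [ 93  91  85  67  56  55  55  75 145 160 161 160 162 170 186 187]
92 [[286.  150.   17. ]
 [287.  168.   17. ]
 [287.5 186.   16. ]
 [288.5 204.   16. ]
 [289.5 222.   16. ]]
[0.5529684  0.26465186 0.2       ] [0.55200707 0.12860736 0.2       ] [0.55248774 0.19662961 0.2       ] 0.13604789387567956 89.59513908875113
[-0.03  0.01 -0.54 -0.08  0.04  3.25]
```

send_rows:
  commands:
    - [0,0,-0.5,-0.08,0.04,0.5,0.6]
    - [0,0,-0.5,-0.08,0.04,1.3,0.6]
    - [0,0,-0.5,-0.08,0.04,2.1,0.6]
    - [0,0,-0.5,-0.08,0.04,2.8,0.6]
    - [0,0,-0.5,-0.08,0.04,3.15,0.6]
    - [0,0,-0.5,-0.08,0.04,3.23,0.6]
    - [0,0,-0.5,-0.08,0.04,3.23,0.6]
    - [0,0,-0.5,-0.08,0.04,3.23,0.1]
    - [0,0,-0.5,-0.08,0.04,3.23,0.1]
    - [0,0,-0.5,-0.08,0.04,3.23,0.1]
    - [0,0,-0.5,-0.08,0.04,3.23,0.1]
    - [0,0,-0.5,-0.08,0.04,3.23,0.1]
    - [0,0,-0.5,-0.08,0.04,3.23,0.1]
    - [0,0,-0.5,-0.08,0.04,3.23,0.1]
    - [0,0,-0.5,-0.08,0.04,3.23,0.1]
    - [0,0,-0.5,-0.08,0.04,3.23,0.1]
    - [0,0,-0.5,-0.08,0.04,3.23,0.1]
    - [0,0,-0.5,-0.08,0.04,3.23,0.1]

```text
time_s: 11.28
position: [0.5528, 0.1968, 0.1834]
tcp_rot: [[0.008, 1.0, -0.001], [1.0, -0.008, -0.0], [-0.0, -0.001, -1.0]]
force: [-2.7, 0.1, 4.3]
opening: 0.138
grasp_force: 30.0
```

```bash
python3 -c "
from rig import read_state
s=read_state()
for k in('time_s','position','tcp_rot','force','moment','opening','grasp_force'):print(k,s[k])"
```

```text
time_s 11.2833
position [0.55275579 0.19682653 0.18338239]
tcp_rot [[ 7.61175163e-03  9.99970089e-01 -1.37207052e-03]
 [ 9.99971029e-01 -7.61180573e-03 -3.42127136e-05]
 [-4.46556245e-05 -1.37177035e-03 -9.99999058e-01]]
force [-2.7093907   0.14684688  4.29787793]
moment [-0.06683807  0.48064487 -0.02839925]
opening 0.13778414941050565
grasp_force 30.000698268413544
```

Gripped at 12 mm on the bar. I lift slowly along the hinge arc, turning the tool with the lid.

send_rows:
  commands:
    - [0.06,0,0,0,0.005,-0.033,0.1]
    - [0.11,0,0,0,0.01,-0.067,0.1]
    - [0.17,0,0,0,0.016,-0.1,0.1]
    - [0.23,0,0,0,0.022,-0.133,0.1]
    - [0.29,0,0,0,0.027,-0.166,0.1]
    - [0.34,0,0,0,0.034,-0.2,0.1]
    - [0.4,0,0,0,0.04,-0.232,0.1]
    - [0.46,0,0,0,0.047,-0.265,0.1]
    - [0.52,0,0,0,0.053,-0.3,0.1]
    - [0.57,0,0,0,0.06,-0.33,0.1]
    - [0.69,0,0,0,0.074,-0.4,0.1]
    - [0.8,0,0,0,0.09,-0.465,0.1]
    - [0.92,0,0,0,0.104,-0.53,0.1]
    - [0.92,0,0,0,0.104,-0.53,0.1]
    - [0.92,0,0,0,0.104,-0.53,0.1]

```text
time_s: 12.53
position: [0.5563, 0.1968, 0.1999]
tcp_rot: [[0.008, 0.997, -0.081], [1.0, -0.008, 0.001], [0.0, -0.081, -0.997]]
force: [-6.0, -0.2, -3.5]
opening: 0.14
grasp_force: 30.0
```

```bash
cat > lid.py <<'E'
from h import *;from rig import read_state,optics
import sys
st=read_state()
for k in('time_s','position','tcp_rot','force','moment','opening','grasp_force'):print(k,np.round(st[k],4).tolist())
B=st["position"]-.019*st["tcp_rot"][:,2];print("grasp pt",B)
s=optics.capture("scene")["image"][160:270,280:390];t=optics.capture("side")["image"][190:300,160:270]
cv2.imwrite(f"pics/lid{sys.argv[1]}.png",cv2.resize(np.hstack([s,t]),(800,400)))
E
python3 lid.py 1
```

```text
time_s 12.5333
position [0.5563, 0.1968, 0.1999]
tcp_rot [[0.0077, 0.9967, -0.0812], [1.0, -0.0077, 0.0007], [0.0001, -0.0812, -0.9967]]
force [-6.0275, -0.2258, -3.4946]
moment [0.0321, 0.6979, 0.0242]
opening 0.1402
grasp_force 29.9995
grasp pt [0.55783371 0.1967604  0.21887658]
```

View pics/lid1.png

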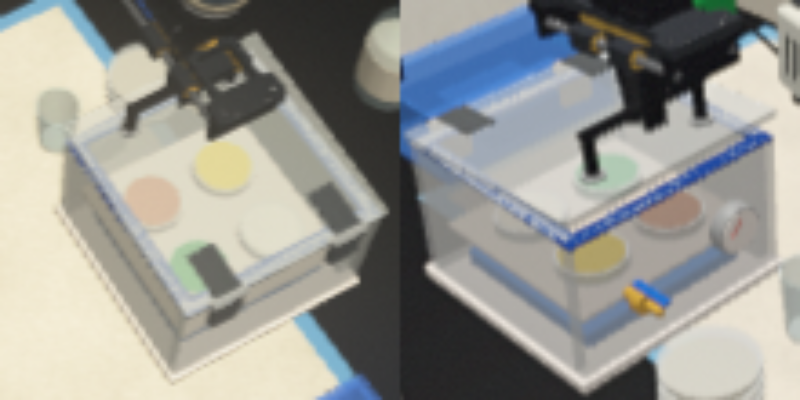

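The lid is free: the blue gasket strip shows in the side view, with a front gap of about 2 cm. I go on to 3 cm.

send_rows:
  commands:
    - [0.1,0,0,0,0.01,-0.05,0.1]
    - [0.2,0,0,0,0.02,-0.11,0.1]
    - [0.3,0,0,0,0.03,-0.17,0.1]
    - [0.4,0,0,0,0.04,-0.23,0.1]
    - [0.48,0,0,0,0.05,-0.28,0.1]
    - [0.54,0,0,0,0.055,-0.31,0.1]
    - [0.54,0,0,0,0.055,-0.31,0.1]
    - [0.54,0,0,0,0.055,-0.31,0.1]
    - [0.54,0,0,0,0.055,-0.31,0.1]
    - [0.54,0,0,0,0.055,-0.31,0.1]

```text
time_s: 13.47
position: [0.5588, 0.1967, 0.2089]
tcp_rot: [[0.008, 0.992, -0.128], [1.0, -0.008, 0.001], [0.0, -0.128, -0.992]]
force: [-6.1, 1.4, -3.7]
opening: 0.139
grasp_force: 30.0
```

```bash
python3 lid.py 2
python3 - <<'E'
import cv2,numpy as np
from rig import optics
c=optics.capture("side");im=c["image"];cv2.imwrite("pics/side2.png",im)
cv2.imwrite("pics/sc2.png",cv2.resize(im[195:275,195:275],(600,600),interpolation=cv2.INTER_CUBIC))
import pickle;pickle.dump(c,open("cs.pkl","wb"))
E
```

```text
time_s 13.4667
position [0.5588, 0.1967, 0.2089]
tcp_rot [[0.0077, 0.9917, -0.1282], [1.0, -0.0076, 0.001], [0.0, -0.1282, -0.9918]]
force [-6.1077, 1.4293, -3.6777]
moment [0.0349, 0.6896, -0.0321]
opening 0.1385
grasp_force 29.9995
grasp pt [0.5611906  0.19671791 0.22773288]
```

View pics/sc2.png

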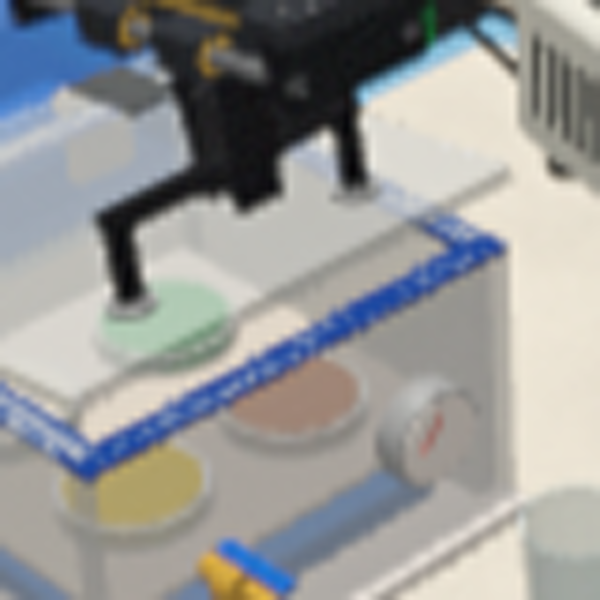

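Run:
```python
import pickle,numpy as np
c=pickle.load(open("cs.pkl","rb"));K=c["intrinsics"];E=c["extrinsics"]
def pr(p):
    q=K@(E[:3,:3]@p+E[:3,3]);return (q[:2]/q[2]-195)*7.5
for y in(.0787,.3147):
    for a in(0,.10,.127,.15):
        p=[]
        for h in(0,.01):
            d=.236;p.append(pr(np.array([.7525-(d*np.cos(a)-h*np.sin(a)),y,.15+d*np.sin(a)+h*np.cos(a)])))
        print(y,a,np.round(p).tolist())
```

```text
0.0787 0 [[519.0, 233.0], [518.0, 214.0]]
0.0787 0.1 [[515.0, 186.0], [513.0, 166.0]]
0.0787 0.127 [[514.0, 173.0], [511.0, 153.0]]
0.0787 0.15 [[512.0, 162.0], [509.0, 141.0]]
0.3147 0 [[89.0, 476.0], [87.0, 455.0]]
0.3147 0.1 [[81.0, 425.0], [77.0, 403.0]]
0.3147 0.127 [[78.0, 411.0], [74.0, 389.0]]
0.3147 0.15 [[76.0, 399.0], [71.0, 376.0]]
```

The lid's front corners in the side view, at about (75,412) and (508,178) in the crop, match the projection for 0.127 rad. The grasp point also rose 25 mm, as expected. Handing in.

```bash
python3 -c "
from rig import bot;print(bot.hand_in())"
```

```text
the job is handed in; nothing more can be done
None
```

I pressed the stop button until it caught, turned it 42° clockwise until it popped back out, then pulled the lid free and handed the job in with the gripper still holding it about 3 cm open at the front; no contact with the other items showed in the force readings, but I did not check them by camera.

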